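Static balance check of pump impellers on knife-edge ways

TASK

Check the three pump impellers for balance on the knife-edge ways: roll each one about an eighth of a turn along the edges by pushing one of its vanes, let go of it and watch. Any impeller that swings back with the same side down has off-centre mass: lift it off and lay it in the grey tray; leave those that stay turned on the knife edges where they stopped. Do not tip over the brown bottle with the white cap.

Things in the scene. Friction and masses are not known exactly. Their poses are not given: they have to be found in the camera images.
- ways: Fixed balancing ways: grey base 108 x 326 mm with two level knife edges along body y, at x = -28 and +28 mm, 70 mm above the worktop. Origin on the worktop under the middle. Thin end-stop pins at y = -152 and +152 mm, 84 mm high. Rolling resistance is slight: after a slow push a sound impeller stops within a fraction of a turn.
- impeller_1: Aluminium impeller on a steel arbor (12 mm thick, 112 mm long, along body x) lying across both edges. Origin at its centre on the arbor axis, 76 mm above the worktop. Four flat radial vanes along body +z, -z, +y, -y: tips 38 mm from the axis, 5 mm thick, 34 mm wide along x. Hub 27 mm across, 40 mm long; web disc 42 mm across. At the start z is up, x and y along those of the ways.
- impeller_2: Impeller like impeller_1 (same shape, size, axes, start attitude; about 0.34 kg). The three look alike and lie in any order, about 100 mm apart; any may be off balance. To lift one, grip its uppermost vane across the 34 mm width.
- impeller_3: Impeller like impeller_1. An off-balance one, rolled and let go, rocks to and fro (under 1 s per swing) and within about 2 s is at rest again within about 10 degrees of how it lay at the start; a sound one stays turned.
- tray: Fixed grey tray behind the ways, 150 mm along body x, 220 mm along body y (y points roughly away from the robot); walls 26 mm high, 3 mm thick, floor 3 mm thick. A divider 16 mm high along body y at x = 0 leaves two bays 71 x 214 mm; an impeller fits in a bay with its arbor along body y. Origin at the centre of the underside.
- etchant_bottle: Brown bottle with white cap, 38 mm across and 66 mm high, standing at the right beyond the ways. Origin at the centre of its base.

How it is judged (in metres and radians):
On the way:
1. the off-balance impeller has been rolled at least 15 degrees on the knife edges (angle between impeller_2's own z axis and vertical above 0.26 rad and z of impeller_2 in the frame of ways between 0.072 and 0.081 m).
At the end, for the whole second after the job is handed in: The off-balance impeller lies at rest in the tray (its centre within the walls and less than 60 mm above the tray's underside); each sound impeller is at rest with its arbor on both knife edges (centre 72 to 80 mm above the worktop), rolled at least 1.5 mm along them from where it started (x of impeller_2 in the frame of tray between -0.072 and 0.072 m and y of impeller_2 in the frame of tray between -0.107 and 0.107 m and z of impeller_2 in the frame of tray below 0.06 m and linear speed of impeller_2 below 0.03 m/s and z of impeller_1 in the frame of ways between 0.072 and 0.08 m and z of impeller_3 in the frame of ways between 0.072 and 0.08 m and distance of each of impeller_1, impeller_3 from where it was at the start of the episode above 0.0015 m and linear speed of each of impeller_1, impeller_3 below 0.02 m/s and angular speed of each of impeller_1, impeller_3 below 0.2 rad/s); the robot touches nothing.
It fails at once if the brown bottle with the white cap is tipped over (angle between etchant_bottle's own z axis and vertical above 0.6 rad).
It also fails if it takes over 72 s, if anything falls off the work surface, if the arm or the gripper's body presses on something with over 40 N, if the wrist force passes 120 N, or if a joint passes its speed limit or range.

ROBOT

A 7-joint arm with a two-finger parallel gripper is mounted at the origin on a cart in front of the work surface, level with it; the furniture and walls round the work are solid. World frame = base frame: x ahead of the robot, y to its left, z up, the work surface at z = 0. Lengths are in mm, angles in degrees, forces in N, time in s.
With the tool pointing down it reaches from about 425 to 950 mm from the base axis. Payload 4.7 kg.
Tool frame: the origin (TCP) lies midway between the tips of the shut fingers; the grasp point (between the pads) lies 19 mm behind it; z points along the fingers, y is the line along which they close (so a half turn about z gives the same grasp; the last joint's range is limited). The gripper opens to 85 mm and grips with 20 to 120 N. Pads are 22 mm wide; open, the fingers measure 114 mm over their backs; the gripper's body (76 mm by 85 mm) begins 54 mm behind the grasp point. The pads swing forward as they close: fully open they stand 13 mm farther back than shut.
Start: joints at [62.286, 26.849, -2.785, 87.806, 1.381, 65.374, -4.715], TCP at [296.562, -606.382, 231.335] pointing down, gripper open.
Joint ranges: [-148.3, 148.3], [-19.14, 114.17], [-79.39, 73.82], [5.75, 140.21], [-59.74, 239.74], [12.07, 113.84], [-152.46, 152.46]. Speed limits (degrees/s): [147.25, 147.25, 180, 180, 180, 180, 180].

INTERFACE

Orientations are given as [roll, pitch, yaw] about the fixed x, y, z axes, in that order (R = Rz(yaw) Ry(pitch) Rx(roll)).
In Python, from cell import robot gives the robot as it stands. Calls block until the motion is done:
- robot.move_to(position, orientation): joint-space move of the TCP to a pose.
- robot.servo_line(position, v=150, ori=None, guard=None): straight line of the TCP; ori=None keeps the orientation; v is the mean speed in mm/s. With guard (N) it stops when the force on the tool has changed by that much, and returns True; else False.
- robot.move_joints(angles): joint-space move.
- robot.command_gripper(opening): finger opening in mm; the grip force is fixed at half the most; returns when the fingers have stopped.
- robot.sleep(seconds).
- robot.inverse_kinematics(position, orientation): joint angles nearest the present ones, or None.
- robot.get_obs(): the state.
- robot.camera(name): name is "side" or "top"; returns a dict with "color" (480x640x3 uint8, red, green, blue), "camera_matrix" (3x3 intrinsics, pixels), "R" (3x3) and "t" (3): a world point X has camera coordinates R X + t. Camera axes: x right, y down, z forward; pixel columns grow to the right and rows downward; lengths in mm; the calibration is good to about 2 mm. A picture is of the moment at which its call begins. There is no depth.
A pose or a line that the arm cannot do raises robot.PlanningError and nothing moves.
- robot.hand_in(): hands the job in; it is judged then, once.
The state is a dict: "time_s": time; "joint_positions": joint angles; "joint_vel": joint speeds; "joint_torque": joint torques, N m; "ee_pos": TCP position; "tool_rot": TCP orientation; "wrist_force": force on the tool from outside, world axes, zero at the start; "moment": the same for the moment, N m; "gripper_width": finger opening in mm; "finger_force": force on a finger pad.
Only numpy, scipy, OpenCV 4.12 (cv2) and the standard library are available. Lean on these libraries where they do the work, as an engineer would, in place of code of your own. Each camera call takes 0.05 s, during which the arm holds its last target. There are 200 camera calls.

## Working session

There is one attempt and no reset: what is moved stays moved. The work goes in short steps, each a Python script; the robot and the scene stay as the last script left them, time stands still between calls to the robot, and variables do not carry over. Pictures are saved under pics/ and viewed, at most 10 in all, crops included, and the job is handed in when it is done.

```bash
mkdir -p pics; ls
python3 - <<'E'
from cell import robot
import cv2,numpy as np
for n in("top","side"):
    c=robot.camera(n); cv2.imwrite(f"pics/{n}0.png",c["color"][:,:,::-1])
    print(n,c["camera_matrix"].tolist(),np.round(c["R"],4).tolist(),np.round(c["t"],1).tolist())
print(robot.get_obs())
E
```

```text
pics
top [[601.6149804876733, 0.0, 301.87843538425244], [0.0, 601.6149804876733, 231.87541268622599], [0.0, 0.0, 1.0]] [[0.0049, -0.9992, -0.0389], [-0.9903, 0.0005, -0.1389], [0.1388, 0.0392, -0.9895]] [273.4, 573.6, 825.2]
side [[521.0275696351532, 0.0, 313.2096841577722], [0.0, 521.0275696351532, 233.87979838671112], [0.0, 0.0, 1.0]] [[-0.9796, -0.1996, -0.0223], [-0.0741, 0.4622, -0.8837], [0.1867, -0.864, -0.4676]] [587.0, 4.7, 1063.9]
{'time_s': 0.1, 'joint_positions': array([62.28728108, 26.8924089 , -2.78630891, 87.86715031,  1.38040701,
       65.37657874, -4.71453737]), 'joint_vel': array([ 0.08725254, -0.13935414,  0.04013744, -0.21956092,  0.00969706,
        0.05810342,  0.04177138]), 'joint_torque': array([ 8.47868960e-04, -5.11514819e+01, -4.68292355e-02, -2.38389999e+01,
        1.08111682e-02,  4.34027432e-03,  4.60377166e-06]), 'ee_pos': array([ 296.29992003, -605.89480564,  230.36772671]), 'tool_rot': array([-1.79897421e+02,  2.36977469e-03,  2.60610661e+01]), 'wrist_force': array([-0.32707321,  0.36620412, -0.73305359]), 'moment': array([-0.02191814,  0.01453209,  0.01710757]), 'finger_force': 0.0, 'gripper_width': 85.65643560211949}
```

View pics/top0.png

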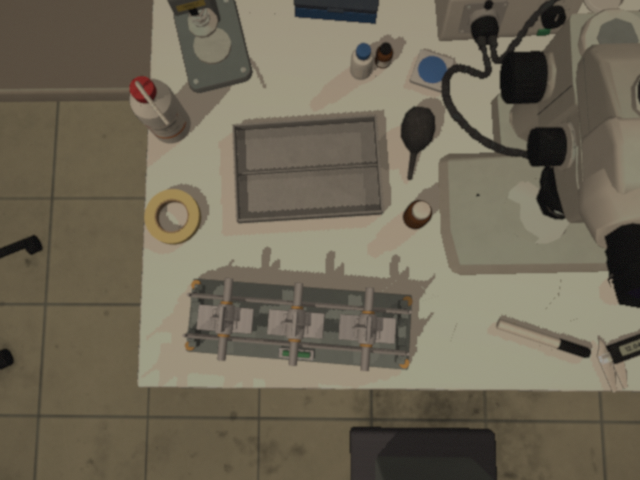

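View pics/side0.png

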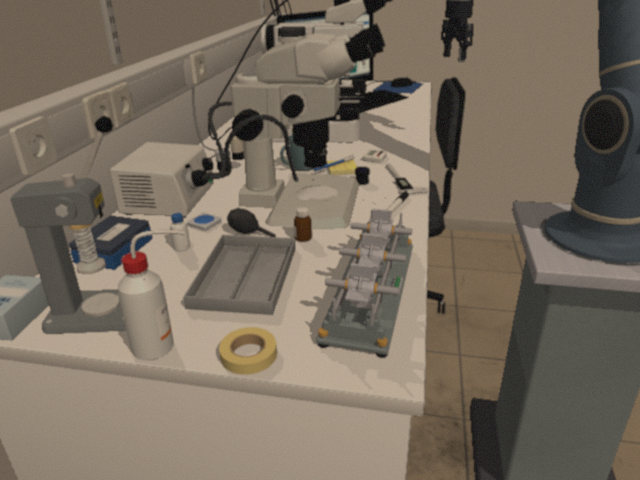

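The ways lie along world y (top image cols 187–412, rows 280–368), with impellers at cols ~225, 296 and 368. The tray spans (235–382, 118–222) with its long side along world y. The bottle is at (418, 213).

```bash
cat > h.py <<'E'
from cell import robot
import cv2,numpy as np
def ray(c,px,z):
    K,R,t=c["camera_matrix"],c["R"],np.array(c["t"])
    d=R.T@np.linalg.inv(K)@np.array([px[0],px[1],1.]); o=-R.T@t
    return (o+d*(z-o[2])/d[2])
def proj(c,X):
    p=c["camera_matrix"]@(c["R"]@np.array(X,float)+c["t"]); return p[:2]/p[2]
E
python3 - <<'E'
from h import *
c=robot.camera("top"); s=robot.camera("side")
I=c["color"]
cv2.imwrite("pics/crop_top.png",cv2.resize(I[265:385,175:425],None,fx=3.2,fy=3.2,interpolation=cv2.INTER_CUBIC)[:,:,::-1])
cv2.imwrite("pics/crop_side.png",cv2.resize(s["color"][195:360,310:430],None,fx=3.6,fy=3.6,interpolation=cv2.INTER_CUBIC)[:,:,::-1])
hsv=cv2.cvtColor(I,cv2.COLOR_RGB2HSV)
m=cv2.inRange(hsv,(8,110,110),(22,255,255)); m[:260]=0; m[390:]=0; m[:,430:]=0
n,_,st,ce=cv2.connectedComponentsWithStats(m)
for i in range(1,n):
    if st[i,4]>5: print("orange",st[i,4],ce[i].round(1),ray(c,ce[i],10).round(1))
for p in [(235,126),(375,118),(382,213),(239,221)]: print("tray",p,ray(c,p,26).round(1))
print("bottle",ray(c,(423,209),66).round(1))
for p in [(229,280),(222,359),(298,284),(293,364),(370,290),(366,370)]: print("arbor",p,ray(c,p,76).round(1))
E
```

```text
orange 36 [194.4 282.8] [501.  436.9  10. ]
orange 17 [223.8 302.2] [472.2 391.9  10. ]
orange 22 [295.2 307. ] [465.6 285.5  10. ]
orange 21 [366.7 312. ] [458.8 180.   10. ]
orange 21 [221.4 335. ] [424.  394.5  10. ]
orange 24 [292.8 340. ] [417.5 288.6  10. ]
orange 33 [188.  346.6] [406.8 443.7  10. ]
orange 26 [365.2 345. ] [410.9 182.6  10. ]
orange 50 [404.8 363.8] [384.5 125.5  10. ]
tray (235, 126) [738.7 378.3  26. ]
tray (375, 118) [749.6 165.6  26. ]
tray (382, 213) [603.8 157.   26. ]
tray (239, 221) [592.1 369.3  26. ]
bottle [602.6 103.2  66. ]
arbor (229, 280) [501.4 374.3  76. ]
arbor (222, 359) [393.9 381.5  76. ]
arbor (298, 284) [496.1 278.5  76. ]
arbor (293, 364) [388.  284.6  76. ]
arbor (370, 290) [488.2 179.6  76. ]
arbor (366, 370) [380.8 186.1  76. ]
```

View pics/crop_top.png

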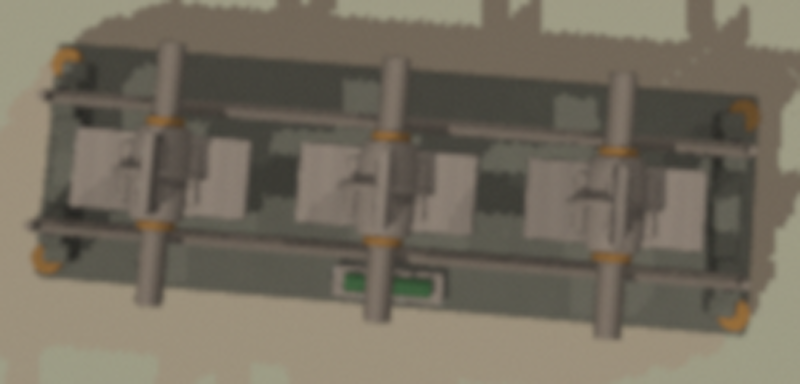

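View pics/crop_side.png

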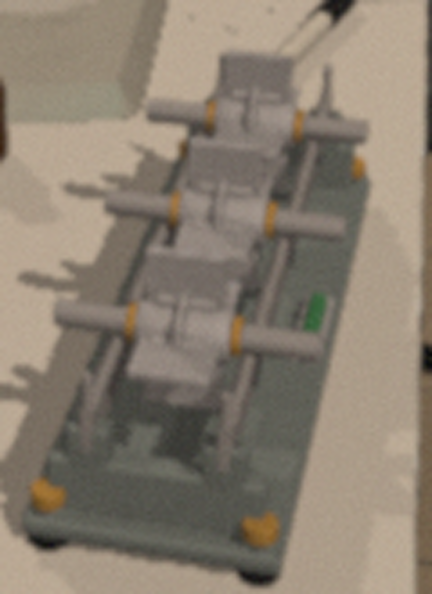

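The collars and arbor ends give arbor centres near (447,378), (442,282) and (434,183), with the ways at yaw about -3.8°. All vanes sit upright and crosswise. I'll now push each top vane toward +y with the shut fingers, then look.

```bash
cat >> h.py <<'E'
W=np.deg2rad(-3.83); ux=np.array([np.cos(W),np.sin(W),0]); uy=np.array([-np.sin(W),np.cos(W),0])
C={"A":np.array([447.6,377.9,0]),"B":np.array([442.,281.6,0]),"C":np.array([434.5,182.9,0])}
def Z(p,z): return [float(p[0]),float(p[1]),float(z)]
E
python3 - <<'E'
from h import *
c=robot.camera("top")
for a,b in [((223.8,302.2),(221.4,335)),((295.2,307),(292.8,340)),((366.7,312),(365.2,345))]:
    p,q=ray(c,a,82),ray(c,b,82); print(((p+q)/2).round(1),np.linalg.norm(p-q).round(1))
for yaw in(86.17,-93.83):
    for p in [Z(C["A"],96),Z(C["C"],96)]:
        print(yaw,robot.inverse_kinematics(p,[180,0,yaw]))
for yaw in(3,-177): print(yaw,robot.inverse_kinematics([634,265,60],[180,0,yaw]))
E
```

```text
[448.5 381.   82. ] 44.4
[442.4 283.3  82. ] 44.4
[436.2 186.   82. ] 44.1
86.17 [ -7.67874725  37.25346884 -51.25576905 105.47022696  35.33029667
  54.72944138 -78.53705769]
86.17 [ 22.84403174  34.45547564 -66.04861577 119.87780203  40.72666437
  52.4169014  -70.37761141]
-93.83 [  0.8906494   46.41685443 -67.70736522 105.05245674  48.43211226
  63.61534907  91.18452713]
-93.83 [ 23.52713308  35.27461049 -67.29596399 119.85204475  41.73912815
  53.15222684 108.68314685]
3 [  -9.26564721   40.19496807  -25.41735878   93.06075746   20.73729186
   51.47364935 -129.48542009]
-177 [  1.81835071  45.41038072 -43.78078297  92.33580055  35.90831115
  57.15598702  39.44620821]
```

Run:
```python
from h import *
c=robot.camera("top"); s=robot.camera("side")
P=lambda k:k["camera_matrix"]@np.c_[k["R"],k["t"]]
X=cv2.triangulatePoints(P(c),P(s),np.array([[625.],[290.]]),np.array([[365.],[45.]])); print((X[:3]/X[3]).T.round(0))
for z in(150,250,350): print(z,ray(c,(625,300),z).round(0), ray(s,(380,45),z).round(0))
```

```text
[[484. -23. 365.]]
150 [ 474. -126.  150.] [  590. -1534.   150.]
250 [471. -78. 250.] [ 532. -830.  250.]
350 [468. -29. 350.] [ 473. -126.  350.]
```

The microscope eyepieces are near (475,-30..-100,365), which is in the way of a sweep. I'll fold the arm in first, then swing around in front.

Run:
```python
from h import *
robot.move_to([189,-387,330],[180,0,26])
o=robot.get_obs(); q=np.array(o["joint_positions"]); print(q.round(1),o["ee_pos"].round(0))
q[1]-=18; robot.move_joints(list(q)); o=robot.get_obs(); print(o["ee_pos"].round(0),o["tool_rot"].round(0),o["time_s"])
```

```text
[ 6.270e+01 -9.000e-01 -4.300e+00  1.104e+02 -1.000e-01  7.050e+01
 -5.500e+00] [ 189. -388.  330.]
[ 167. -344.  458.] [162.  -0.  26.] 1.9917
```

Run:
```python
from h import *
q=np.array(robot.get_obs()["joint_positions"])
q[3]=130; q[2]=0; q[4]=0; robot.move_joints(list(q)); o=robot.get_obs(); print(o["ee_pos"].round(0),o["tool_rot"].round(0))
q[0]=-40; robot.move_joints(list(q)); o=robot.get_obs(); print(o["ee_pos"].round(0),o["tool_rot"].round(0),o["time_s"],o["wrist_force"].round(1))
robot.command_gripper(0)
for yaw in(86.17,-93.83):
    for p in [Z(C["A"],96),Z(C["C"],96)]:
        print(yaw,robot.inverse_kinematics(p,[180,0,yaw]))
print(robot.get_obs()["time_s"])
```

```text
[  77. -241.  288.] [-178.    0.   22.]
[217. 127. 288.] [-178.    0.  124.] 4.75 [-0.2  0.6 -0.4]
86.17 [-43.19592805  27.18417585  -1.44983449 107.55400679   0.93222783
  45.27306404 -48.9717398 ]
86.17 [-32.23025538  18.31254918   5.09998257 122.68237957  -2.53825379
  39.10028195 -29.24698444]
-93.83 [-44.83467257  27.14762272   0.70229448 107.65551936  -0.45160304
  45.19949535 132.27848044]
-93.83 [ 23.52713308  35.27461049 -67.29596399 119.85204475  41.73912815
  53.15222684 108.68314685]
5.5167
```

```bash
cat >> h.py <<'E'
C={"A":np.array([448,380.,0]),"B":np.array([442.2,282.8,0]),"C":np.array([435.7,185.,0])}
O=[180,0,86.17]
def push(k,v=25,end=9):
    s=C[k]-25*uy; robot.move_to(Z(s,160),O); hit=robot.servo_line(Z(s,96),v=120,guard=8)
    if hit: print("hit descending",robot.get_obs()["ee_pos"]); robot.servo_line(Z(s,170)); return
    e=C[k]+end*uy; robot.servo_line(Z(e,96),v=v); o=robot.get_obs(); print(k,o["ee_pos"].round(1),o["wrist_force"].round(1))
    robot.servo_line(Z(e-5*uy,130),v=120); robot.servo_line(Z(e-25*uy,175),v=200)
def snap(n,w=("side","top")):
    out=[]
    for cam in w:
        I=robot.camera(cam)["color"]
        I=I[265:385,175:425] if cam=="top" else I[195:360,310:430]
        cv2.imwrite(f"pics/{n}_{cam}.png",I[:,:,::-1])
        out.append(cv2.resize(I,None,fx=330/I.shape[0],fy=330/I.shape[0],interpolation=cv2.INTER_CUBIC))
    return np.hstack(out)
E
python3 - <<'E'
from h import *
push("A"); a=snap("a1",("side",)); robot.sleep(2); b=snap("a2",("side",))
print(robot.get_obs()["time_s"])
cv2.imwrite("pics/va.png",np.hstack([a,b])[:,:,::-1])
E
```

```text
A [448.8 389.2  96.3] [-0.1 -0.4  5.3]
11.95
```

View pics/va.png

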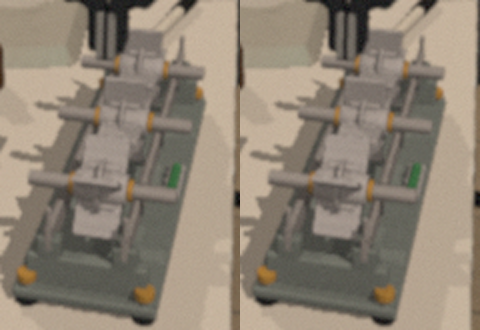

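After the push, impeller A (nearest the side camera) stays turned in both pictures, with its vane leaning toward the camera. It looks sound. Next are B and C.

Run:
```python
from h import *
r=[]
for k in "BC":
    push(k); r.append(snap(k+"1",("side",))); robot.sleep(2.2)
    if k=="C": robot.servo_line(Z(C["B"]-20*uy,260),v=300)
    r.append(snap(k+"2",("side",)))
print(robot.get_obs()["time_s"])
robot.move_to([300,200,300],O); t=snap("t",("top",))
im=np.hstack(r[1:]); im=np.vstack([im,np.hstack([t,np.zeros((330,max(0,im.shape[1]-t.shape[1]),3),np.uint8)])[:,:im.shape[1]]])
s=min(1,800/im.shape[1],600/im.shape[0]); cv2.imwrite("pics/vbc.png",cv2.resize(im,None,fx=s,fy=s)[:,:,::-1])
print(robot.get_obs()["time_s"])
```

```text
B [443.1 292.1  96.3] [ 0.  -0.1  5.4]
C [436.6 194.3  96.3] [-0.6 -0.8  4.5]
24.1917
24.925
```

View pics/vbc.png

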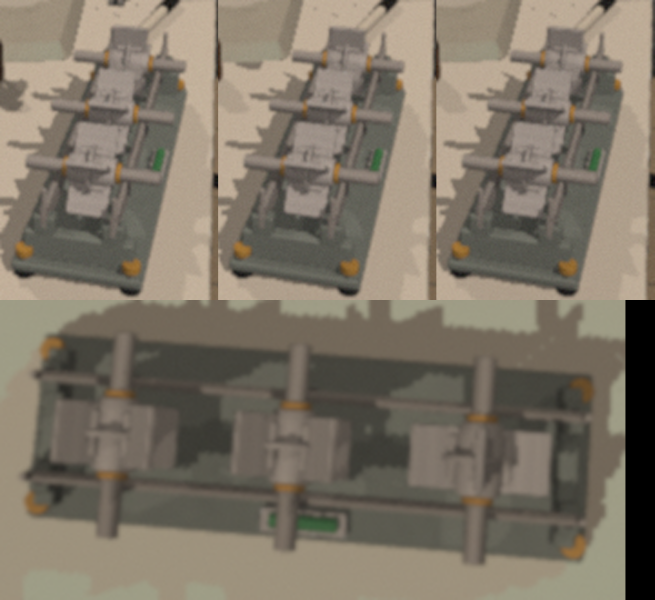

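A and B remain turned, with vanes in an X in the top view. C (rightmost) has swung back upright, so C is off-balance. I'll re-measure C and grip it.

Run:
```python
from h import *
c=robot.camera("top"); m=cv2.inRange(cv2.cvtColor(c["color"],cv2.COLOR_RGB2HSV),(8,110,110),(22,255,255)); m[:295]=0; m[356:]=0; m[:,:350]=0; m[:,385:]=0
n,_,st,ce=cv2.connectedComponentsWithStats(m)
g=[ray(c,ce[i],82) for i in range(1,n) if st[i,4]>10]; print(len(g),np.round(g,1)); p=np.mean(g,0); print(p.round(1))
assert len(g)==2 and np.linalg.norm(p[:2]-C["C"][:2])<8
np.save("c.npy",p)
robot.command_gripper(85)
robot.move_to(Z(p,190),O)
print(robot.servo_line(Z(p,92),v=100,guard=12),robot.get_obs()["ee_pos"].round(1))
robot.command_gripper(0); o=robot.get_obs(); print(o["gripper_width"],o["finger_force"],o["wrist_force"].round(1),o["ee_pos"].round(1))
if o["gripper_width"]>28:
    print(robot.servo_line(Z(p,225),v=100)); o=robot.get_obs(); print(o["gripper_width"],o["wrist_force"].round(1),o["time_s"])
for yaw in(3,-177): print(yaw,robot.inverse_kinematics([634,265,62],[180,0,yaw]))
```

```text
2 [[458.3 185.8  82. ]
 [414.2 187.5  82. ]]
[436.3 186.7  82. ]
False [436.7 186.9  92.6]
32.00929385849619 59.32333052158356 [ 1.9 -0.7  2.5] [437.5 186.9  92.5]
False
32.11663571870897 [-0.7 -0.6 -3.3] 29.65
3 [ -36.7918965    38.16735325   15.71147528   94.89513383  -12.86703001
   48.71604526 -102.75021108]
-177 [-19.49459844  37.87484395  -9.90698894  93.70435088   8.03110874
  49.11681834  60.37963995]
```

Run:
```python
from h import *
T=[180,0,3]; p=[634,265.5]
robot.move_to(p+[225],T); o=robot.get_obs(); print(o["gripper_width"],o["wrist_force"].round(1),o["ee_pos"].round(1))
I=robot.camera("side")["color"][100:340,130:450]
print(robot.servo_line(p+[57],v=70,guard=6),robot.get_obs()["ee_pos"].round(1),robot.get_obs()["time_s"])
J=robot.camera("side")["color"][100:340,130:450]
cv2.imwrite("pics/tray.png",np.vstack([I,J])[:,:,::-1])
```

```text
32.20683780508663 [ 0.3  0.3 -3.8] [633.4 265.2 224.5]
False [634.6 265.6  58. ] 33.4417
```

View pics/tray.png

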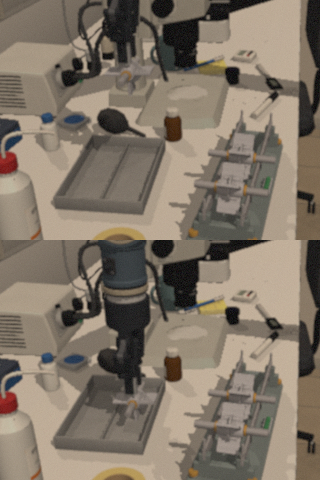

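The impeller is held in the near bay just above the floor, the bottle is upright, and A and B are on the edges. I'll release and retract.

Run:
```python
from h import *
robot.command_gripper(75); robot.servo_line([634,265.5,190],v=120); robot.move_to([380,210,330],[180,0,60]); robot.sleep(1)
I=robot.camera("side")["color"][180:340,180:430]; t=robot.camera("top")["color"][100:390,170:440]
h=lambda i:cv2.resize(i,None,fx=400/i.shape[1],fy=400/i.shape[1])
a,b=h(I),h(t); a=cv2.copyMakeBorder(a,0,b.shape[0]-a.shape[0],0,0,cv2.BORDER_CONSTANT)
cv2.imwrite("pics/end.png",np.hstack([a,b])[:,:,::-1]); o=robot.get_obs(); print(o["time_s"],o["wrist_force"].round(1))
```

```text
37.475 [0.6 0.7 0.4]
```

View pics/end.png

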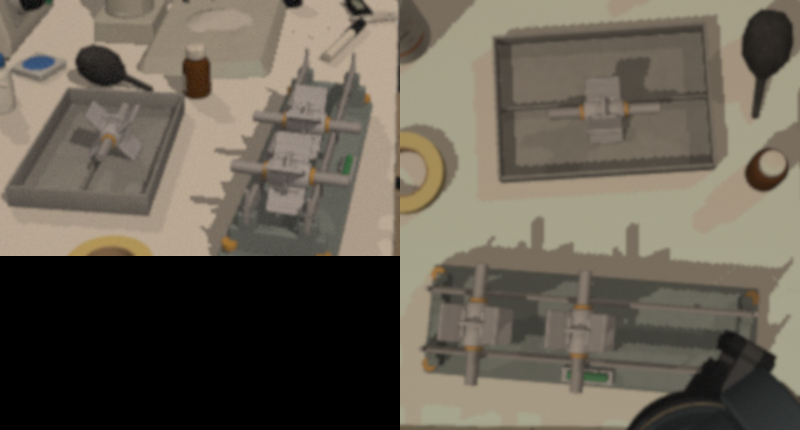

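The off-balance impeller rests in the tray straddling the divider, with its centre about 30 mm up and well inside the walls. A and B sit turned on the edges and the bottle stands.

```bash
python3 -c "
from cell import robot
print(robot.hand_in())"
```

```text
the job is handed in; nothing more can be done
None
```

I handed the job in at about 37 s of the 72 s allowed: the off-balance impeller (rightmost in the top view) lies in the grey tray, straddling the divider rather than inside one bay; the two sound ones stay turned on the knife edges, and the bottle is still upright.

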